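Get the beaker out from behind the reagents and onto the stirrer

TASK

Clear the capped bottle, the screw-top jar and the stoppered flask from the wooden rack onto the grey side tray, and only when all three stand there take the empty beaker from the back of the rack and stand it in the middle of the stirrer's round plate. Then put the bottle, the jar and the flask back in the rack, each on the very place where it stood at the start. Keep everything upright, set things down rather than dropping them, and leave the wash bottle and the mortar alone.

Things in the scene. Friction and masses are not known exactly. Their poses are not given: they have to be found in the camera images.
- bottle_mid (a point): Amber glass reagent bottle with a black screw cap, 115 mm tall: body 48 mm in diameter up to 70 mm above its underside, shoulder to 84 mm, cap 32 mm in diameter from 90 to 115 mm; about 0.16 kg. Easily gripped by the cap. Upright at the start in one of the rack's places; which of the places on the left, right and front it has is shuffled. Point at its axis, half-way up; z up.
- jar_mid (a point): White plastic jar, 86 mm tall: body 48 mm in diameter, ribbed lid 52 mm in diameter from 62 to 86 mm above its underside (lid fixed on); about 0.14 kg. Easily gripped by the lid. Upright at the start in one of the rack's places; which of the places on the left, right and front it has is shuffled. Point at its axis, half-way up; z up.
- flask_mid (a point): Clear glass conical flask, 101 mm tall: foot 58 mm in diameter, narrowing from 8 mm up to a neck 24 mm in diameter at 68 mm, dark rubber stopper 27 mm in diameter from 78 to 101 mm above its underside (fixed in); about 0.12 kg. Easily gripped by the stopper. Upright at the start in one of the rack's places; which of the places on the left, right and front it has is shuffled. Point at its axis, half-way up; z up.
- beaker_mid (a point): Empty whitish plastic beaker, open on top, 55 mm tall, 50 mm in diameter at the rim and 48 mm at the foot, wall 2.5 mm; about 0.04 kg. Stands at the back of the rack, in the middle, with the back board behind it and the three other things 60 mm from it centre to centre on its left, right and front, too close for fingers between. Point at its axis, half-way up.
- rack: Fixed wooden rack, 150 mm (its x) by 210 mm (its y), with a floor 12 mm thick, a back board 8 mm thick along its +x edge rising to 52 mm above the table, and side lips to 22 mm above the table. Origin: centre of its underside, on the table; its x points from the open front to the back board. Four round spots on the floor mark the places, at x, y in mm: beaker 33, 0; the others 33, 60; 33, -60; -27, 0 (things stand within 2 mm of them). Turned up to 0.2 rad.
- tray: Fixed grey plastic side tray, empty at the start, 280 mm (its x) by 130 mm (its y), rim 12 mm high, walls 4 mm, inner floor about 4 mm above the table. Origin: centre of its underside, on the table. Three things fit in a line along its x, 88 mm apart. Stands left or right of the rack.
- stirrer_top (a point): Centre of the top of the round steel plate (100 mm in diameter) of the fixed white magnetic stirrer (150 by 130 mm); the plate's top is 46 mm above the table. Stands on the other side of the rack from the tray. z up.
- wash_mid (a point): Bystander: loose white wash bottle with a red spout, 66 mm in diameter, 180 mm tall with its spout; point on its axis 72 mm up. Not to be disturbed.
- mortar_mid (a point): Bystander: loose white ceramic mortar, bowl 90 mm in diameter, 50 mm tall; point on its axis half-way up. Not to be disturbed.

How it is judged:
By the outcome, as a careful person would: the job done as asked, in the order asked, and still so for the second after the job is handed in, with the robot touching nothing.
It also fails if it takes over 133 s, if anything falls off the work surface, if the arm or the gripper's body presses on something with over 40 N, if the wrist force passes 120 N, or if a joint passes its speed limit or range.

ROBOT

A 6-joint arm with a two-finger parallel gripper is mounted at the origin on the work surface. World frame = base frame: x ahead of the robot, y to its left, z up, the work surface at z = 0. Lengths are in mm, angles in rad, forces in N, time in s.
With the tool pointing down it reaches from about 400 to 925 mm from the base axis. Payload 12.5 kg.
Tool frame: the origin (TCP) lies midway between the tips of the shut fingers; the grasp point (between the pads) lies 19 mm behind it; z points along the fingers, y is the line along which they close (so a half turn about z gives the same grasp; the last joint's range is limited). The gripper opens to 95 mm and grips with 3 to 60 N. Pads are 20 mm wide; open, the fingers measure 119 mm over their backs; the gripper's body (75 mm by 180 mm) begins 59 mm behind the grasp point.
Start: joints at [-1.385, 0.491, 1.559, -0, 1.092, -0.106], TCP at [179.821, -598.591, 214.661] pointing down, gripper open.
Joint ranges: [-3.1, 3.1], [-0.84, 2.19], [0.05, 2.79], [-1.13, 4.28], [0.06, 2.93], [-2.69, 2.69]. Speed limits (rad/s): [2.22, 2.22, 2.79, 3.14, 3.14, 3.14].

INTERFACE

Orientations are given as a 3x3 rotation matrix whose columns are the frame's x, y, z axes.
In Python, from plant import r gives the robot as it stands. The module is installed in compiled form; this text tells all that it offers. Calls block until the motion is done:
- r.movep(position, orientation): joint-space move of the TCP to a pose.
- r.move_linear(position, ori=None, velocity=150): straight line of the TCP; ori=None keeps the orientation; velocity is the mean speed in mm/s.
- r.movej(angles): joint-space move.
- r.grip(opening): finger opening in mm; the grip force is fixed at half the most; returns when the fingers have stopped.
- r.pause(seconds).
- r.inverse_kinematics(position, orientation): joint angles nearest the present ones, or None.
- r.get_obs(): the state.
- r.camera(name): name is "scene" or "top" or "wrist"; returns a dict with "pixels" (384x512x3 uint8, red, green, blue), "K" (3x3 intrinsics, pixels), "k1" (the pictures are not rectified: a ray, as slopes to the right and down, at radius r is drawn at 1 + k1 r^2 times it, then the intrinsics apply), "xyz" and "attitude" of the camera in the world. Camera axes: x right, y down, z forward; pixel columns grow to the right and rows downward; lengths in mm; the calibration is good to about 2 mm. A picture is of the moment at which its call begins. There is no depth.
A pose or a line that the arm cannot do raises r.Unreachable and nothing moves.
- r.close_job(): hands the job in; it is judged then, once.
The state is a dict: "time_s": time; "q": joint angles; "qvel": joint speeds; "tau": joint torques, N m; "position": TCP position; "eef_rot": TCP orientation; "wrist_force": force on the tool from outside, world axes, zero at the start; "ft_torque": the same for the moment, N m; "finger_gap": finger opening in mm; "grasp_force": force on a finger pad.
Only numpy, scipy, OpenCV 4.12 (cv2) and the standard library are available. Lean on these libraries where they do the work, as an engineer would, in place of code of your own. Each camera call takes 0.05 s, during which the arm holds its last target. There are 200 camera calls.

## Working session

There is one attempt and no reset: what is moved stays moved. The work goes in short steps, each a Python script; the robot and the scene stay as the last script left them, time stands still between calls to the robot, and variables do not carry over. Pictures are saved under pics/ and viewed, at most 14 in all, crops included, and the job is handed in when it is done.

```bash
mkdir -p pics; python3 - <<'E'
from plant import r
import cv2,numpy as np
for n in("top","scene"):
    c=r.camera(n); cv2.imwrite(f"pics/{n}0.png",c["pixels"][:,:,::-1])
    print(n,np.round(c["K"],1).tolist(),c["k1"],np.round(c["xyz"],1),np.round(c["attitude"],3).tolist())
o=r.get_obs();print(o["time_s"],o["finger_gap"],np.round(o["eef_rot"],3).tolist())
E
```

```text
top [[364.1, 0.0, 255.7], [0.0, 364.1, 186.0], [0.0, 0.0, 1.0]] -0.11660061196572886 [ 450.9   15.9 1072.6] [[0.018, -0.984, 0.177], [-1.0, -0.018, 0.006], [-0.002, -0.177, -0.984]]
scene [[386.0, 0.0, 250.7], [0.0, 386.0, 189.9], [0.0, 0.0, 1.0]] -0.04745304094258402 [1228.1 -223.5  971.1] [[0.368, 0.751, -0.548], [0.93, -0.303, 0.21], [-0.009, -0.587, -0.81]]
0.1 95.4047321851717 [[0.958, 0.288, -0.0], [0.288, -0.958, 0.001], [0.0, -0.001, -1.0]]
```

View pics/top0.png

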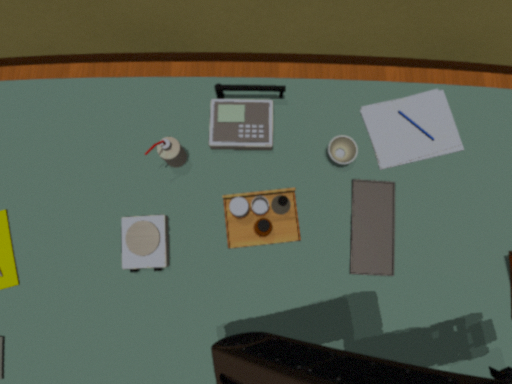

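View pics/scene0.png

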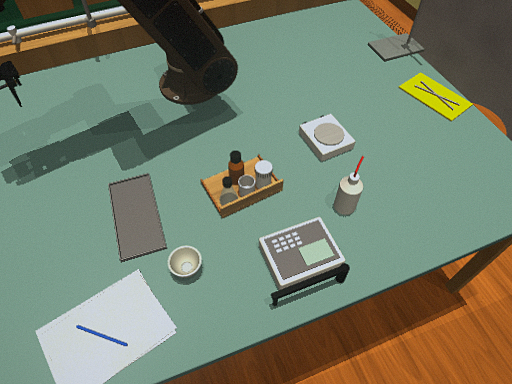

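The top view shows the rack at about (262,218): jar on the left (240,207), beaker at the back (260,206), flask on the right (281,204) and bottle at the front (263,228). The tray is on the right at (372,227), the stirrer on the left (145,240), the wash bottle at (169,150) and the mortar at (342,151). Next I'll get rough positions and a closer look with the wrist camera.

```bash
cat > h.py <<'E'
from plant import r
import cv2, numpy as np
def rays(c, uv):
    K=np.array(c["K"]); k=c["k1"]
    uv=np.array(uv,float).reshape(-1,1,2)
    p=cv2.undistortPoints(uv,K,np.array([k,0,0,0,0.])).reshape(-1,2)
    return np.c_[p,np.ones(len(p))]@np.array(c["attitude"]).T
def onplane(c, uv, z):
    d=rays(c,uv); o=np.array(c["xyz"])
    return (o+d*((z-o[2])/d[:,2])[:,None])[:,:2]
def project(c, P):
    R=np.array(c["attitude"]); rv=cv2.Rodrigues(R.T)[0]
    return cv2.projectPoints(np.array(P,float).reshape(-1,1,3),rv,-R.T@np.array(c["xyz"]),np.array(c["K"]),np.array([c["k1"],0,0,0,0.]))[0].reshape(-1,2)
def down(yaw):  # tool y axis (closing line) at angle yaw in world
    y=np.array([np.cos(yaw),np.sin(yaw),0]); z=np.array([0,0,-1.]); return np.c_[np.cross(y,z),y,z]
def save(c,n): cv2.imwrite(f"pics/{n}.png",c["pixels"][:,:,::-1])
E
python3 - <<'E'
from h import *
c=r.camera("top")
for n,uv,z in [("rack corners lips",[(224,196),(296,189),(300,242),(229,248)],22),("tray",[(353,180),(395,181),(392,275),(350,273)],12),("stir",[(143,239)],46),("jar",[(239,207)],86),("wash",[(169,150)],100),("mortar",[(342,151)],40),("keypad",[(210,99),(273,99),(273,149)],40)]:
    print(n,onplane(c,uv,z).round().tolist())
t=r.get_obs()["time_s"]
ctr=onplane(c,[(262,218)],20)[0]
print(ctr)
r.movep([ctr[0]-20,ctr[1],330],down(-np.pi/2+0.08))
print(r.get_obs()["time_s"]-t,r.get_obs()["q"])
c=r.camera("wrist");save(c,"w1");print(c["xyz"],np.round(c["attitude"],2).tolist(),c["K"][0][0])
E
```

```text
rack corners lips [[608.0, 114.0], [633.0, -97.0], [479.0, -108.0], [458.0, 95.0]]
tray [[665.0, -269.0], [664.0, -398.0], [386.0, -378.0], [392.0, -254.0]]
stir [[477.0, 338.0]]
jar [[569.0, 66.0]]
wash [[723.0, 265.0]]
mortar [[746.0, -231.0]]
keypad [[902.0, 165.0], [905.0, -26.0], [748.0, -27.0]]
[546.24035367   1.78253461]
2.4917000000000002 [-1.23236578e-01  2.46134559e-01  1.62859856e+00 -1.04207206e-04
  1.26715403e+00  1.36832468e+00]
[599.26736156   6.14835872 500.35162118] [[0.08, -0.96, -0.26], [-1.0, -0.08, -0.02], [0.0, 0.26, -0.96]] 271.1470853575736
```

View pics/w1.png

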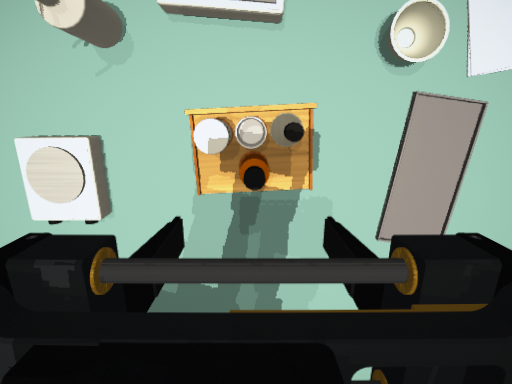

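The wrist view shows the jar lid at (211,136), beaker rim (251,132), stopper (293,132), bottle cap (254,177), stirrer plate (55,174), and the tray corners at about (415,93), (486,102), (378,238). Next I'll take a closer view and measure with masks.

```bash
python3 - <<'E'
from h import *
r.move_linear([480,0,250],None,250)
c=r.camera("wrist");save(c,"w2")
import pickle;pickle.dump(c,open("w2.pkl","wb"))
print(r.get_obs()["time_s"])
im=c["pixels"]
cv2.imwrite("pics/w2c.png",cv2.resize(im[0:240,130:390,::-1],None,fx=2.4,fy=2.4,interpolation=cv2.INTER_CUBIC))
E
```

```text
3.2583
```

View pics/w2c.png

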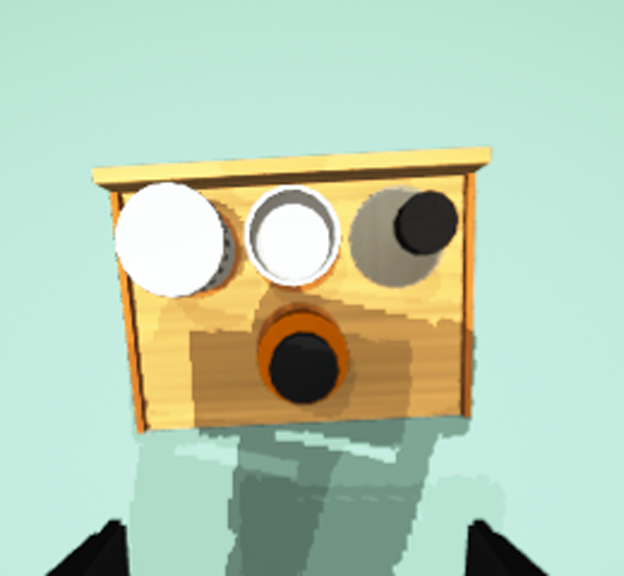

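The close crop shows the jar lid (168,240), beaker rim (292,236), stopper (426,222) and bottle cap (303,368), in crop pixels at 2.4×. I'll measure these by mask.

```bash
python3 - <<'E'
from h import *
import pickle
c=pickle.load(open("w2.pkl","rb")); im=c["pixels"]; 
mx=im.max(2).astype(int); mn=im.min(2).astype(int)
white=((mn>190)&(mx-mn<40)).astype(np.uint8); dark=(mx<70).astype(np.uint8)
def blob(m,uv,hull=True):
    cs,_=cv2.findContours(m,cv2.RETR_EXTERNAL,cv2.CHAIN_APPROX_NONE)
    k=[q for q in cs if len(q)>15]
    q=min(k,key=lambda q:np.hypot(*(q.reshape(-1,2).mean(0)-uv)))
    e=cv2.fitEllipse(cv2.convexHull(q)); return e
for n,m,uv,z in [("jar",white,(200,100),98),("beaker",white,(251.5,98),67),("flask",dark,(307.5,93),113),("bottle",dark,(256,153),127)]:
    e=blob(m,uv); p=onplane(c,[e[0]],z)[0]
    h=e[1][0]/2
    w=onplane(c,[(e[0][0]-h,e[0][1]),(e[0][0]+h,e[0][1])],z)
    print(n,np.round(e[0],1),np.round(e[1],1),p.round(1),"dia",np.hypot(*(w[0]-w[1])).round(1))
cr=lambda *a:[(130+x/2.4,y/2.4) for x,y in a]
print("board top back corners",onplane(c,cr((92,170),(490,149)),52).round(1).tolist())
print("front lip corners",onplane(c,cr((140,432),(469,416)),22).round(1).tolist())
# rack from the four
# stirrer & tray with top camera
t=r.camera("top"); save(t,"top1"); I=t["pixels"]
cv2.imwrite("pics/top1c.png",cv2.resize(I[150:300,100:420,::-1],None,fx=2.5,fy=2.5,interpolation=cv2.INTER_CUBIC))
pickle.dump(t,open("t1.pkl","wb"))
E
```

```text
jar [200.1  99.4] [44.5 47.7] [571.4  66.3] dia 50.5
beaker [251.4  97.5] [40. 42.] [580.3   9. ] dia 49.5
flask [306.8  92.7] [24.2 27.4] [586.4 -50.6] dia 26.0
bottle [256.  153.1] [27.9 29.3] [519.3  -1.2] dia 30.3
board top back corners [[605.4, 116.3], [631.8, -91.2]]
front lip corners [[458.8, 95.3], [485.0, -109.4]]
```

View pics/top1c.png

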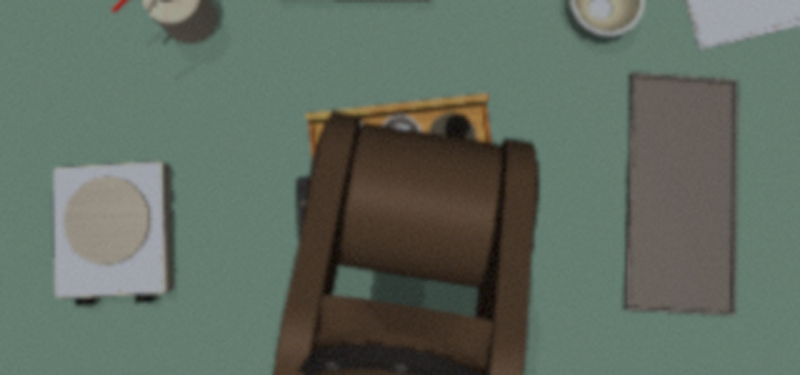

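Rack yaw comes out at about 0.127 rad, consistent from both the objects and the corners, with the beaker spot at about (579.2, 7.8). I'll start moving, with the bottle first, and measure the tray from the top-view corners in the same step.

```bash
cat >> h.py <<'E'
YR=0.127
ALONGY=YR-np.pi/2
PLACE=dict(bottle=(519.5,-0.5),jar=(571.5,66.8),flask=(586.6,-51.1),beaker=(579.8,8.4))
GRIP=dict(bottle=102.,jar=74.,flask=90.,beaker=42.)   # grasp height above underside
YAW=dict(bottle=ALONGY,jar=YR,flask=YR,beaker=ALONGY)
def tcpz(n,floor): return floor+GRIP[n]-19
def pick(n,xy,floor,yaw,lift=118,go=True):
    z=tcpz(n,floor)
    if go: r.movep([*xy,z+60],down(yaw))
    r.move_linear([*xy,z],None,120); r.grip(0); g=r.get_obs()["finger_gap"]
    r.move_linear([*xy,z+lift],None,150); o=r.get_obs()
    print("picked",n,"gap",round(g,1),round(o["finger_gap"],1),"force",round(o["grasp_force"],1),"t",round(o["time_s"],1))
def place(n,xy,floor,yaw,lift=118,up=90,opening=95):
    z=tcpz(n,floor)
    r.movep([*xy,z+lift],down(yaw)); r.move_linear([*xy,z+12],None,150); r.move_linear([*xy,z+.5],None,25)
    f=r.get_obs()["wrist_force"][2]; r.grip(opening); r.move_linear([*xy,z+up],None,150)
    print("placed",n,"Fz",round(f,1),"t",round(r.get_obs()["time_s"],1))
E
python3 - <<'E'
from h import *
import pickle
t=pickle.load(open("t1.pkl","rb"))
C=[(100+x/2.5,150+y/2.5) for x,y in((630,74),(737,82),(734,313),(625,308))]
q=onplane(t,C,12); print(q.round(1).tolist(),q.mean(0)); 
v=(q[0]+q[1]-q[2]-q[3]); yt=np.arctan2(v[1],v[0]); print("tray yaw",yt,"len",np.hypot(*v)/2)
print("stir",onplane(t,[(100+107/2.5,150+220/2.5)],46))
open("h.py","a").write(f"TC=np.array([{q.mean(0)[0]:.1f},{q.mean(0)[1]:.1f}]);YT={yt:.3f}\nSLOT=lambda k:tuple(TC+88*k*np.array([np.cos(YT),np.sin(YT)]))\n")
pick("bottle",PLACE["bottle"],12,ALONGY)
c=r.camera("top");save(c,"t2")
c=r.camera("wrist");save(c,"w3")
cv2.imwrite("pics/w3t.png",np.hstack([c["pixels"][:300,:400,::-1],r.camera("scene")["pixels"][100:400,100:400,::-1][:300]][:2]) if False else c["pixels"][:,:,::-1])
E
```

```text
[[666.1, -265.9], [658.8, -397.3], [385.7, -383.1], [391.5, -254.1]] [ 525.51309088 -325.09986616]
tray yaw -0.04738412423934544 len 274.1143237385376
stir [[479.87611474 338.67676715]]
picked bottle gap 31.3 31.4 force 30.0 t 6.4
```

View pics/w3t.png

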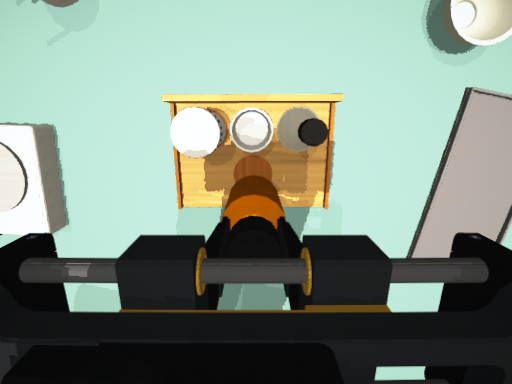

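The bottle is held upright at the cap (around (250,215)), and the others are undisturbed. I'll move the bottle, jar and flask to the tray.

```bash
python3 - <<'E'
from h import *
YTY=YT-np.pi/2
place("bottle",SLOT(1),4,YTY)
pick("jar",PLACE["jar"],12,YR)
place("jar",SLOT(0),4,YTY)
c=r.camera("scene");cv2.imwrite("pics/s3.png",cv2.resize(c["pixels"][120:290,60:320,::-1],None,fx=2.5,fy=2.5))
E
```

```text
placed bottle Fz -2.1 t 11.2
picked jar gap 51.5 51.2 force 30.0 t 15.0
placed jar Fz -1.6 t 19.6
```

View pics/s3.png

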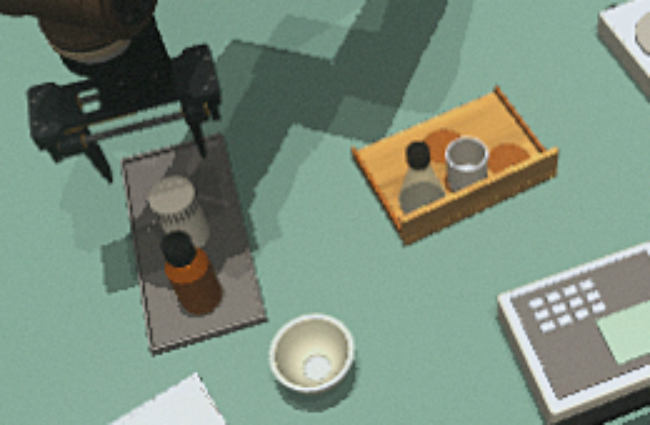

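The bottle (190,270) and jar (175,210) stand upright on the tray. The flask and beaker are untouched in the rack, and the empty round spots are visible. Next is the flask, then a look at the rack spots and the stirrer.

```bash
python3 - <<'E'
from h import *
import pickle
pick("flask",PLACE["flask"],12,YR)
place("flask",SLOT(-1),4,YT-np.pi/2)
r.movep([480,0,260],down(ALONGY))
c=r.camera("wrist");save(c,"w5");pickle.dump(c,open("w5.pkl","wb"))
cv2.imwrite("pics/w5c.png",cv2.resize(c["pixels"][20:220,130:390,::-1],None,fx=2.4,fy=2.4,interpolation=cv2.INTER_CUBIC))
r.movep([440,230,300],down(ALONGY))
c=r.camera("wrist");save(c,"w6");pickle.dump(c,open("w6.pkl","wb"))
print(r.get_obs()["time_s"])
E
```

```text
picked flask gap 26.2 26.3 force 30.0 t 23.5
placed flask Fz -1.6 t 28.1
30.3917
```

View pics/w5c.png

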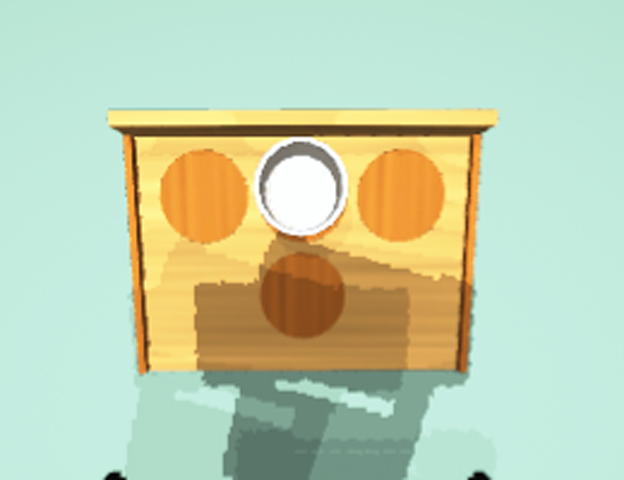

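View pics/w6.png

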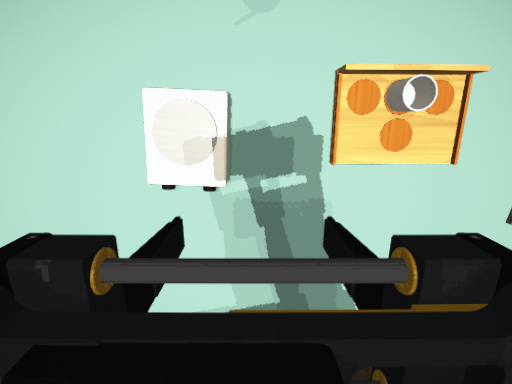

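The spots are clear: left (204,196), right (401,195) and front (302,295) in the crop, with the beaker rim at (300,187). In w6 the plate centre is at about (185,132).

```bash
python3 - <<'E'
from h import *
import pickle
c=pickle.load(open("w5.pkl","rb")); d=pickle.load(open("w6.pkl","rb"))
def comp(m,uv):
    m=cv2.morphologyEx(m.astype(np.uint8),cv2.MORPH_OPEN,np.ones((3,3)))
    cs,_=cv2.findContours(m,cv2.RETR_EXTERNAL,cv2.CHAIN_APPROX_NONE)
    q=min([q for q in cs if len(q)>25],key=lambda q:np.hypot(*(q.reshape(-1,2).mean(0)-uv)))
    return cv2.fitEllipse(cv2.convexHull(q))
def show(n,c,e,z):
    h=e[1][0]/2;w=onplane(c,[(e[0][0]-h,e[0][1]),(e[0][0]+h,e[0][1])],z)
    print(n,np.round(e[0],1),np.round(e[1],1),onplane(c,[e[0]],z)[0].round(1),"dia",np.hypot(*(w[0]-w[1])).round(1))
hs=cv2.cvtColor(c["pixels"],cv2.COLOR_RGB2HSV)
P=lambda x,y:(130+x/2.4,20+y/2.4)
for n,uv in(("left",P(204,196)),("right",P(401,195)),("front",P(302,295))):
    u,v=map(int,uv); h0=np.median(hs[v-4:v+5,u-4:u+5].reshape(-1,3),0)
    a=hs.astype(int); m=(abs(a[:,:,0]-h0[0])<=3)&(abs(a[:,:,1]-h0[1])<45)&(abs(a[:,:,2]-h0[2])<60)
    show(n,c,comp(m,uv),12)
im=c["pixels"].astype(int)
show("beaker",c,comp((im.min(2)>190)&(im.max(2)-im.min(2)<40),P(300,187)),67)
im=d["pixels"].astype(int); print(im[132,185],im[132,150],im[110,220])
m=(im[:,:,0]-im[:,:,2]>8)&(im.min(2)>90)
show("plate",d,comp(m,(185,132)),46)
E
```

```text
left [214.6 101.4] [36.1 39.7] [571.   67.1] dia 52.9
right [296.5 101. ] [36.2 39.3] [586.4 -51.9] dia 53.2
front [255.6 142.7] [35.8 36.9] [ 5.191e+02 -2.000e-01] dia 54.5
beaker [254.8 101.3] [29.6 33.6] [575.    8.5] dia 37.7
[248 247 240] [251 252 254] [251 253 254]
plate [194.9 142.4] [61.1 98.1] [467.8 322.5] dia 94.5
```

The spots agree with the measured places to about 1 mm. The plate mask leaked, so I'll redo it with a tighter region of interest (ROI).

```bash
python3 - <<'E'
from h import *
import pickle
d=pickle.load(open("w6.pkl","rb")); im=d["pixels"].astype(int)
print(im[140,205],im[140,208],im[160,222],im[132,160],im[105,160]); 
m=((im[:,:,0]-im[:,:,2]>=3)&(im[:,:,0]-im[:,:,1]>=0)&(im.min(2)>60))
m[:,:145]=0;m[:,226:]=0;m[:90]=0;m[180:]=0
m=cv2.morphologyEx(m.astype(np.uint8),cv2.MORPH_OPEN,np.ones((3,3)))
cs,_=cv2.findContours(m,cv2.RETR_EXTERNAL,cv2.CHAIN_APPROX_NONE)
q=max(cs,key=cv2.contourArea); e=cv2.fitEllipse(cv2.convexHull(q)); print(e,cv2.boundingRect(q))
h=np.array(e[1])/2;x,y=e[0]
w=onplane(d,[(x,y),(x-h[0],y),(x+h[0],y)],46);print(w.round(1).tolist())
t=pickle.load(open("t1.pkl","rb"))
g=cv2.cvtColor(t["pixels"],cv2.COLOR_RGB2GRAY); im=t["pixels"].astype(int)
m=((im[:,:,0]-im[:,:,2]>=8)).astype(np.uint8);m[:,:120]=0;m[:,168:]=0;m[:215]=0;m[270:]=0
m=cv2.morphologyEx(m,cv2.MORPH_OPEN,np.ones((3,3)))
q=max(cv2.findContours(m,cv2.RETR_EXTERNAL,cv2.CHAIN_APPROX_NONE)[0],key=cv2.contourArea)
e=cv2.fitEllipse(cv2.convexHull(q));print("top",e,onplane(t,[e[0]],46))
E
```

```text
[238 235 226] [238 235 226] [222 215 197] [246 244 237] [250 252 254]
((192.38845825195312, 140.3406982421875), (66.10100555419922, 94.43002319335938), 137.9254913330078) (152, 99, 74, 81)
[[470.4, 326.6], [464.1, 377.3], [476.7, 276.0]]
top ((142.3203125, 237.72933959960938), (33.22122573852539, 34.917724609375), 25.34013557434082) [[480.59826311 340.11672577]]
```

```bash
python3 - <<'E'
from h import *
import pickle
from scipy.optimize import least_squares
d=pickle.load(open("w6.pkl","rb")); im=d["pixels"].astype(int)
m=((im[:,:,0]-im[:,:,2]>=3)&(im[:,:,0]-im[:,:,1]>=0)); m[:,:145]=0;m[:,226:]=0;m[:90]=0;m[180:]=0
m=cv2.morphologyEx(m.astype(np.uint8),cv2.MORPH_OPEN,np.ones((3,3)))
q=max(cv2.findContours(m,cv2.RETR_EXTERNAL,cv2.CHAIN_APPROX_NONE)[0],key=cv2.contourArea).reshape(-1,2)
q=q[(q[:,0]<190)|(q[:,1]<110)]; w=onplane(d,q,46)
for f in("linear","soft_l1"):
    s=least_squares(lambda p:np.hypot(*(w-p[:2]).T)-p[2],[480,340,50],loss=f);print(s.x.round(1),len(q),np.abs(s.fun).mean().round(2))
E
```

```text
[480.4 340.1  48.8] 123 0.38
[480.4 340.2  48.8] 123 0.38
```

Both views agree on the plate centre at (480.5, 340.1). Next I'll move the beaker.

```bash
python3 - <<'E'
from h import *
import pickle
pick("beaker",PLACE["beaker"],12,ALONGY)
place("beaker",(480.5,340.1),46,ALONGY,lift=100)
r.move_linear([430,290,300],None,250)
c=r.camera("wrist");save(c,"w7");pickle.dump(c,open("w7.pkl","wb"))
cv2.imwrite("pics/w7c.png",cv2.resize(c["pixels"][:240,130:390,::-1],None,fx=2,fy=2))
E
```

```text
picked beaker gap 48.4 48.3 force 30.0 t 34.0
placed beaker Fz 0.2 t 38.4
```

View pics/w7c.png

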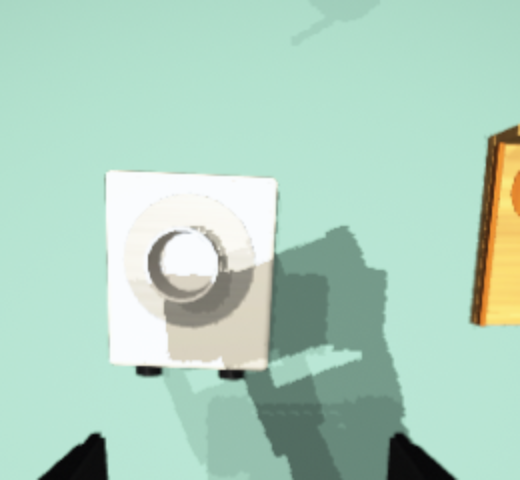

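The beaker stands upright in the middle of the plate (around (188,262)). I'll confirm that numerically, then return the flask, jar and bottle, each with the same hand-relative grasp so they go back to the same places.

```bash
python3 - <<'E'
from h import *
import pickle
c=pickle.load(open("w7.pkl","rb"));print("beaker rim ctr",onplane(c,[(130+184/2,264/2)],101).round(1))
YTY=YT-np.pi/2
r.movep([480,0,300],down(ALONGY))
for n,k in(("flask",-1),("jar",0),("bottle",1)):
    pick(n,SLOT(k),4,YTY); assert r.get_obs()["finger_gap"]>20
    place(n,PLACE[n],12,YAW[n],lift=125)
r.movep([480,0,250],down(ALONGY))
c=r.camera("wrist");save(c,"w8");pickle.dump(c,open("w8.pkl","wb"))
s=r.camera("scene");cv2.imwrite("pics/end.png",np.vstack([cv2.resize(c["pixels"][:200,130:390,::-1],(520,400))[:290],cv2.resize(s["pixels"][90:260,100:400,::-1],(520,295))]))
print(r.get_obs()["time_s"])
E
```

```text
beaker rim ctr [[481.1 337.4]]
picked flask gap 26.2 26.2 force 30.0 t 44.4
placed flask Fz -1.3 t 49.0
picked jar gap 51.4 51.8 force 30.0 t 52.5
placed jar Fz -2.0 t 57.2
picked bottle gap 31.6 31.7 force 30.0 t 61.2
placed bottle Fz -2.0 t 65.9
66.425
```

View pics/end.png

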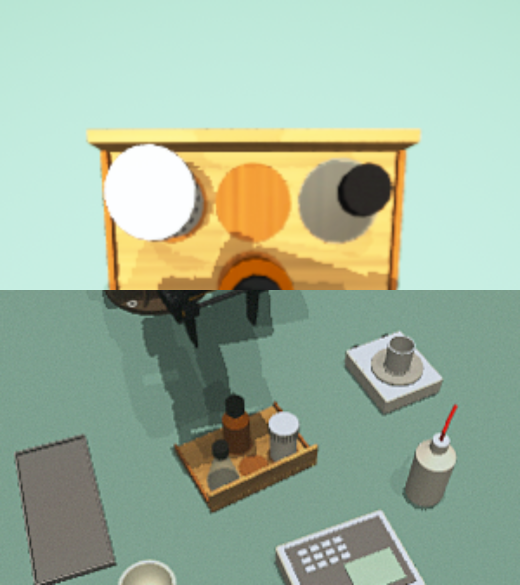

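All three are back upright on their own places and the beaker is on the plate. I'll do a quick numeric check against the start positions, then hand in if it agrees.

```bash
python3 - <<'E'
from h import *
import pickle
c=pickle.load(open("w8.pkl","rb")); im=c["pixels"]
mx=im.max(2).astype(int); mn=im.min(2).astype(int)
white=((mn>190)&(mx-mn<40)).astype(np.uint8); dark=(mx<70).astype(np.uint8)
ok=True
for n,m,z,p0 in[("jar",white,98,(571.4,66.3)),("flask",dark,113,(586.4,-50.6)),("bottle",dark,127,(519.3,-1.2))]:
    uv=project(c,[(*p0,z)])[0]
    k=[q for q in cv2.findContours(m,cv2.RETR_EXTERNAL,cv2.CHAIN_APPROX_NONE)[0] if len(q)>15]
    q=min(k,key=lambda q:np.hypot(*(q.reshape(-1,2).mean(0)-uv)))
    p=onplane(c,[cv2.fitEllipse(cv2.convexHull(q))[0]],z)[0]; e=np.hypot(*(p-p0)); ok&=e<4
    print(n,p.round(1),"moved",e.round(1))
if ok: print(r.close_job())
E
```

```text
jar [571.3  66.2] moved 0.2
flask [585.8 -50.5] moved 0.6
bottle [519.2  -1.1] moved 0.2
the job is handed in; nothing more can be done
None
```

The job is done and handed in at about 66 s: the beaker stands within about 3 mm of the middle of the stirrer plate, and the bottle, jar and flask are upright in the rack, each within 1 mm of where it started by camera measurement.

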